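# Open the vacuum pump's inlet filter

## Task

Open the vacuum pump's inlet filter so its element can be changed: wind the wing nut off the stud without wrenching the thread and put it in the steel tray, then lift the lid off over the stud and lay it flat, boss up, wholly on the rubber mat. Set both parts down rather than dropping them, and leave the other things on the bench where they are.

Things in the scene. Friction and masses are not known exactly. Their poses are not given: they have to be found in the camera images.
- pot: Filter pot bolted to the bench: white round steel pot, 134 mm across at its top flange, gasketed rim 88 mm high. Origin on its axis at bench level, z up. Two capped pipe stubs (reaching 112 mm from the axis, centres 60 and 30 mm high, caps 40 mm across) point about 0.35 rad either side of its x axis; four bolted feet reach 80 mm.
- stud_tip (a point): Tip of the pot's fixed upright steel stud, on its axis, 141 mm up. Coarse right-hand thread 17.4 mm across, 8 mm lead, up to 132 mm, then a plain 10 mm tip. The nut turns easily (a finger pushing one wing round spins it), stays where left, rises 8 mm a turn and lets go after 0.9 to 1.1 turns anticlockwise from above, then sits loose on the thread end and lifts off.
- nut: Steel wing nut, 0.11 to 0.18 kg, seated finger-loose on the lid's boss (origin 115 mm up). Round hub 29 mm across, 18 mm high; two upright wings, half a turn apart, along its x axis, 7 mm thick, from 17 to 38 mm off the axis at heights 14 to 38 mm, joined to the hub by webs below (from 7 mm up). Origin: on the axis at the hub's underside, z up.
- lid: Round aluminium lid lying loose on the pot, 0.28 to 0.46 kg: disc 136 mm across, 7 mm thick, with a central boss 44 mm across standing 20 mm above the disc (the grip; there is no handle) and a 21 mm through hole for the stud, which stands 53 mm above the rim. Origin: on the axis at the underside (88 mm up on the pot), z up.
- tray: Open stainless tray fixed to the bench, 200 mm (its x) by 150 mm (its y), walls 24 mm high and 3 mm thick, floor 3 mm; origin under its centre.
- mat: Flat black rubber bench mat, 220 by 220 mm, 3 mm thick, fixed; origin under its centre. Tray and mat lie one left, one right of the pot; which is which varies.
- spare: Bystander: new pleated filter cartridge standing up, 88 mm across, 66 mm high, black end caps; origin under its centre.
- wash: Bystander: white wash bottle with a blue bent spout, 66 mm across, 195 mm high; origin under its centre.
- beaker: Bystander: glass beaker, 70 mm across the rim, 90 mm high; origin under its centre.
- gasket: Bystander: flat black rubber ring, 130 mm outside, 114 mm inside, 4 mm thick; origin under its centre.
- wrench: Bystander: steel wrench, 180 mm long along its x axis, about 20 mm high, lying between the robot and the pot; origin under its middle.
- driver: Bystander: screwdriver with a black handle, 160 mm long along its x axis, 26 mm high, lying on the left; origin under its middle.

How it is judged:
On the way, in this order (a step that is already met when the one before it is completed fails the run):
1. the wing nut is off the stud: lifted clear above its end (z of nut in the frame of pot above 0.143 m), for 0.1 s.
2. the lid is lifted clear of the stud (z of lid in the frame of pot above 0.142 m), for 0.1 s.
At the end, for the whole second after the job is handed in: The wing nut rests in the tray (its origin within 85 and 60 mm of the tray's centre along its x and y, below 45 mm); the lid rests flat, boss up, on the mat, its centre within 42 mm of the mat's centre along each side (so wholly on it) (x of nut in the frame of tray between -0.085 and 0.085 m and y of nut in the frame of tray between -0.06 and 0.06 m and height (world z) of nut below 0.045 m and linear speed of each of nut, lid below 0.02 m/s and x of lid in the frame of mat between -0.042 and 0.042 m and y of lid in the frame of mat between -0.042 and 0.042 m and height (world z) of lid below 0.006 m and angle between lid's own z axis and vertical below 0.06 rad); the robot touches nothing.
It fails at once if the thread is wrenched: more than 80 N between the wing nut and the stud (contact force between nut and pot above 80 N).
It fails at once if the lid or the wing nut is let fall from a height ((linear speed of lid above 0.7 m/s and contact force between lid and the fingers below 0.1 N) or (linear speed of nut above 0.8 m/s and contact force between nut and the fingers below 0.1 N)).
It fails at once if another thing on the bench is moved more than 30 mm (distance of any of spare, wash, beaker, gasket, wrench, driver from where it was at the start of the episode above 0.03 m).
It also fails if it takes over 69 s, if anything falls off the work surface, if the arm or the gripper's body presses on something with over 40 N, if the wrist force passes 120 N, or if a joint passes its speed limit or range.

## Robot

A 7-joint arm with a two-finger parallel gripper is mounted at the origin on the work surface. World frame = base frame: x ahead of the robot, y to its left, z up, the work surface at z = 0. Lengths are in m, angles in rad, forces in N, time in s.
With the tool pointing down it reaches from about 0.425 to 0.95 m from the base axis. Payload 4.7 kg.
Tool frame: the origin (TCP) lies between the finger pads; the fingertips stand 25 mm ahead of it and the grasp point (between the pads) lies 6 mm ahead of it; z points along the fingers, y is the line along which they close (so a half turn about z gives the same grasp; the last joint's range is limited). The gripper opens to 85 mm and grips with 20 to 120 N. Pads are 22 mm wide; open, the fingers measure 114 mm over their backs; the gripper's body (76 mm by 85 mm) begins 54 mm behind the grasp point. The pads swing forward as they close: fully open they stand 13 mm farther back than shut.
Start: joints at [-1.161, 0.469, -0.049, 1.532, 0.024, 1.141, -0.082], TCP at [0.287, 0.611, 0.256] pointing down, gripper open.
Joint ranges: [-2.59, 2.59], [-0.33, 1.99], [-1.39, 1.29], [0.1, 2.45], [-1.04, 4.18], [0.21, 1.99], [-2.66, 2.66]. Speed limits (rad/s): [2.57, 2.57, 3.14, 3.14, 3.14, 3.14, 3.14].

## Interface

Orientations are given as a 3x3 rotation matrix whose columns are the frame's x, y, z axes.
In Python, from rig import * gives the robot as it stands. Calls block until the motion is done:
- movep(position, orientation): joint-space move of the TCP to a pose.
- move_l(position, attitude=None, feed=0.15, until_force=None): straight line of the TCP; attitude=None keeps the orientation; feed is the mean speed in m/s. With until_force (N) it stops when the force on the tool has changed by that much, and returns True; else False.
- move_joints(angles): joint-space move.
- command_gripper(opening, newtons=None): finger opening in m; newtons is the grip in N (None keeps the last); returns when the fingers have stopped.
- sleep(seconds).
- inverse_kinematics(position, orientation): joint angles nearest the present ones, or None.
- sense(): the state.
- camera(name): name is "side" or "top"; returns (picture, depth): 420x560x3 uint8, red, green, blue; 420x560 float32, m along the optical axis (not along the pixel's ray), 0 where there is no reading.
- camera_params(name): a dict with "K" (3x3 intrinsics, pixels), "position" and "rotation" of the camera in the world. Camera axes: x right, y down, z forward; pixel columns grow to the right and rows downward; lengths in m; the calibration is good to about 2 mm. A picture is of the moment at which its call begins. camera_params takes no time and is no camera call.
A pose or a line that the arm cannot do raises Unreachable and nothing moves.
- finish_job(): hands the job in; it is judged then, once.
The state is a dict: "time_s": time; "joint_pos": joint angles; "qd": joint speeds; "joint_efforts": joint torques, N m; "position": TCP position; "tcp_rot": TCP orientation; "wrist_force": force on the tool from outside, world axes, zero at the start; "ft_torque": the same for the moment, N m; "finger_gap": finger opening in m; "gripper_force": force on a finger pad.
Only numpy, scipy, OpenCV 4.12 (cv2) and the standard library are available. Lean on these libraries where they do the work, as an engineer would, in place of code of your own. Each camera call takes 0.05 s, during which the arm holds its last target. There are 200 camera calls.

## Working session

There is one attempt and no reset: what is moved stays moved. The work goes in short steps, each a Python script; the robot and the scene stay as the last script left them, time stands still between calls to the robot, and variables do not carry over. Pictures are saved under pics/ and viewed, at most 10 in all, crops included, and the job is handed in when it is done.

```bash
ls; mkdir -p pics
python3 - <<'E'
from rig import *
import cv2,numpy as np
for n in("top","side"):
    im,d=camera(n); np.savez(f"pics/{n}0.npz",im=im,d=d)
    cv2.imwrite(f"pics/{n}0.png",im[:,:,::-1])
    p=camera_params(n); print(n,p["K"],p["position"],p["rotation"],(d>0).mean())
s=sense();print(s["time_s"],s["tcp_rot"],s["wrist_force"])
E
```

```text
pics
top [[431.84290822   0.         272.01498624]
 [  0.         431.84290822 210.57906699]
 [  0.           0.           1.        ]] [0.44687074 0.0378452  1.16077269] [[-0.00663565 -0.99109621  0.13298223]
 [-0.99992842  0.00525241 -0.01074978]
 [ 0.00995559 -0.13304404 -0.99106012]] 0.9958588435374149
side [[534.36007564   0.         279.65003896]
 [  0.         534.36007564 216.6975669 ]
 [  0.           0.           1.        ]] [ 0.38519987 -0.95219185  0.93329214] [[ 9.79499428e-01 -1.31742594e-01  1.52396716e-01]
 [-2.01445313e-01 -6.37528008e-01  7.43624787e-01]
 [-8.09883465e-04 -7.59079658e-01 -6.50997248e-01]] 0.9960204081632653
0.1 [[-9.05275337e-01  4.24824752e-01 -7.03574504e-04]
 [ 4.24825329e-01  9.05273801e-01 -1.66870064e-03]
 [-7.19777719e-05 -1.80952981e-03 -9.99998360e-01]] [-0.87028983  0.65231881 -0.64434028]
```

View pics/top0.png

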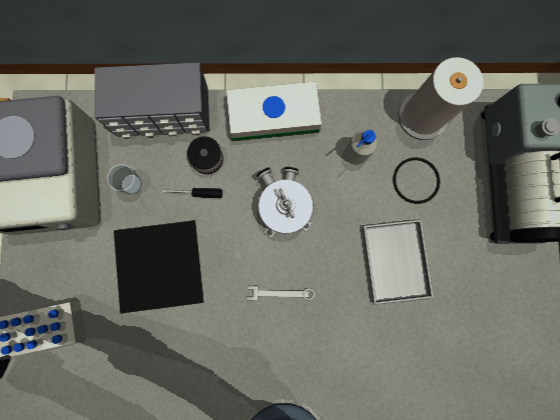

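View pics/side0.png

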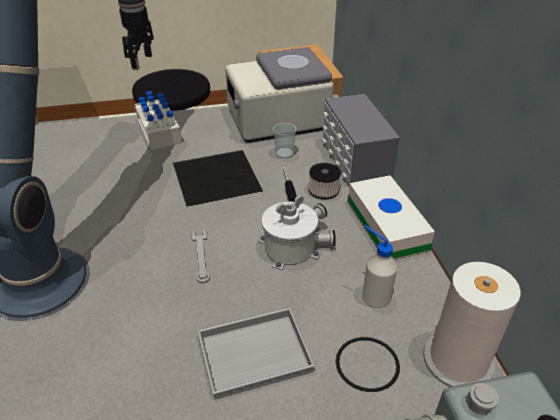

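The top view shows the mat at about (159,266), the pot with lid and nut at (286,205), and the tray at (397,261). The wash bottle is at (363,148), the wrench at (281,293) and the driver at (195,192). The side view shows the wings upright at (291,210). Next I'll measure positions in both views.

```bash
cat > h.py <<'E'
import cv2,numpy as np
def cloud(im,d,p):
    v,u=np.mgrid[:d.shape[0],:d.shape[1]]
    K=p["K"]; r=np.stack([(u-K[0][2])/K[0][0],(v-K[1][2])/K[1][1],np.ones_like(d)],-1)
    P=(r*d[...,None])@np.array(p["rotation"]).T+p["position"]
    P[d==0]=np.nan
    return P
def circ(xy):
    A=np.c_[2*xy,np.ones(len(xy))]; s=np.linalg.lstsq(A,(xy**2).sum(1),rcond=None)[0]
    return s[:2],np.sqrt(s[2]+s[0]**2+s[1]**2)
E
cat > m.py <<'E'
from rig import camera_params
from h import *
c0=None
for n in("top","side"):
    z=np.load(f"pics/{n}0.npz");im=z["im"];P=cloud(im,z["d"],camera_params(n));X=P.reshape(-1,3)
    if c0 is None: c0=P[205,286,:2]; 
    near=np.linalg.norm(X[:,:2]-c0,axis=1)<.11
    bz=np.nanmedian(X[np.linalg.norm(X[:,:2]-c0-[-.14,.0],axis=1)<.03,2])
    L=X[near&(X[:,2]>.085)&(X[:,2]<.105)]
    hull=cv2.convexHull(L[:,:2].astype(np.float32))[:,0]
    e,rad=cv2.minEnclosingCircle(L[:,:2].astype(np.float32))
    print(n,"bench",bz,"lid hull circ",circ(hull),"minenc",e,rad,"z",np.median(L[:,2]))
    B=X[near&(X[:,2]>.108)&(X[:,2]<.122)]
    print(" boss",len(B),B[:,:2].mean(0),np.median(B[:,2]))
    W=X[near&(X[:,2]>.131)&(X[:,2]<.165)]
    print(" nut high",len(W),W.min(0),W.max(0),W.mean(0))
    W=W[:,:2];m=W.mean(0);U,S,V=np.linalg.svd(W-m); pr=(W-m)@V[0]; print("  axis",V[0],np.degrees(np.arctan2(V[0,1],V[0,0])),pr.min(),pr.max(),"mid",m+V[0]*(pr.min()+pr.max())/2)
    # mat
    g=im.max(2)<45; ok=g.ravel()&(abs(X[:,2]-.003)<.012)&(X[:,1]>c0[1]+.12)&(X[:,1]<c0[1]+.5)&(X[:,0]<c0[0]+.02)
    k=cv2.morphologyEx(ok.reshape(g.shape).astype(np.uint8),cv2.MORPH_OPEN,np.ones((5,5)))
    nl,lab,st,ce=cv2.connectedComponentsWithStats(k); b=1+np.argmax(st[1:,4]); M=P[lab==b]
    print(" mat",cv2.minAreaRect(M[:,:2].astype(np.float32)),np.median(M[:,2]))
    T=X[(X[:,2]>.014)&(X[:,2]<.035)&(X[:,1]<c0[1]-.12)&(X[:,1]>c0[1]-.42)&(X[:,0]<c0[0]+.0)&(X[:,0]>c0[0]-.28)]
    print(" tray",len(T),cv2.minAreaRect(T[:,:2].astype(np.float32)),np.median(T[:,2]),T[:,2].max())
E
python3 m.py
```

```text
top bench -0.00029566908563072314 lid hull circ (array([ 0.60243686, -0.00789934]), np.float64(0.0672251880838783)) minenc (0.6024667620658875, -0.007999922148883343) 0.06781306862831116 z 0.09469064961728146
 boss 111 [ 0.59926327 -0.00592762] 0.11478411851269765
 nut high 147 [ 0.56694424 -0.02549664  0.13115318] [0.63845273 0.0097931  0.15551363] [ 0.60243266 -0.00786787  0.14192602]
  axis [-0.91542329 -0.40249249] -156.26591100375234 -0.03904976862014397 0.03847253143176423 mid [ 0.60269687 -0.0077517 ]
 mat ((0.4563709795475006, 0.3292691111564636), (0.21869708597660065, 0.21793821454048157), 6.844029426574707) 0.002952732511012579
 tray 744 ((0.4645536541938782, -0.3046266734600067), (0.20598216354846954, 0.15794052183628082), 5.905398368835449) 0.02557968143330014 0.032528113966715955
side bench 0.0007833548363097576 lid hull circ (array([ 0.60184758, -0.00821381]), np.float64(0.06799809221835529)) minenc (0.6026799082756042, -0.008882734924554825) 0.07073589414358139 z 0.0956601701749471
 boss 112 [ 0.60184133 -0.0198837 ] 0.11539436749989829
 nut high 212 [ 0.56689168 -0.02662957  0.13105259] [0.63900386 0.00921631 0.15524497] [ 0.60196473 -0.00997659  0.14134281]
  axis [-0.91387299 -0.40600019] -156.04618057714686 -0.04164138595489134 0.03767856762598598 mid [ 0.60377548 -0.00917214]
 mat ((0.4572369456291199, 0.3259343206882477), (0.2167103886604309, 0.224411740899086), 7.168159484863281) 0.004029538534140509
 tray 1445 ((0.46448594331741333, -0.30449041724205017), (0.20619319379329681, 0.15890692174434662), 5.7622904777526855) 0.025677194830734384 0.03362191626037814
```

Run:
```python
import cv2,numpy as np
t=np.load("pics/top0.npz")["im"][165:245,240:330,::-1]; s=np.load("pics/side0.npz")["im"][185:275,250:345,::-1]
f=lambda a:cv2.resize(a,(390,390),interpolation=cv2.INTER_CUBIC)
cv2.imwrite("pics/c0.png",np.hstack([f(t),f(s)]))
```

```text
(no output)
```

View pics/c0.png

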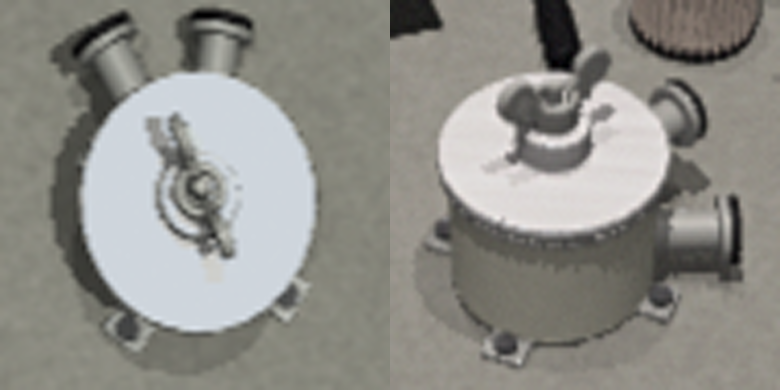

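Both views agree. The axis is at (0.602,-0.008), lid top 0.095, wings at 24° with tops at 0.155, mat at (0.457,0.328), and tray at (0.4645,-0.3045) yawed 6°. My plan is to push a wing round with the closed fingers, then pinch the nut by its wing ends. Before that I'll hover over the pot and measure where the fingertips stand at each opening.

```bash
cat >> h.py <<'E'
AX=np.array([.6024,-.0082])
def R(a):
    c,s=np.cos(a),np.sin(a); return np.array([[-s,c,0],[c,s,0],[0,0,-1.]])
E
python3 - <<'E'
from rig import *; from h import *
w=np.radians(23.9); f=w-np.radians(75)
p=[*(AX+.03*np.array([np.cos(f),np.sin(f)])),.27]
for a in np.radians(range(-180,181,30)):
    q=inverse_kinematics(p,R(a)); print(round(np.degrees(a)),None if q is None else np.round(q,2)[[0,4,6]])
movep(p,R(np.radians(0 if inverse_kinematics(p,R(0)) is not None else 90)))
for o in(.08,.044,0):
    command_gripper(o,20)
    t=sense()["position"]
    for n in("side","top"):
        im,d=camera(n); P=cloud(im,d,camera_params(n)).reshape(-1,3)
        if n=="side":
            G=P[(np.linalg.norm(P[:,:2]-t[:2],axis=1)<.09)&(P[:,2]>.18)]
            L=G[G[:,2]<np.nanmin(G[:,2])+.012]
            print(o,sense()["finger_gap"],"tip ahead",t[2]-np.sort(G[:,2])[:8:3],"xy rel",L.min(0)[:2]-t[:2],L.max(0)[:2]-t[:2])
            cv2.imwrite(f"pics/tip{int(o*1000)}.png",cv2.resize(im[60:260,190:390,::-1],(500,500)))
print(sense()["time_s"],t,sense()["wrist_force"],sense()["joint_pos"])
E
```

```text
-180 [-0.76 -0.55 -2.65]
-150 [-0.76 -0.55 -2.13]
-120 [-0.76 -0.55 -1.6 ]
-90 [-0.54 -0.31 -1.3 ]
-60 [-0.51 -0.29 -0.8 ]
-30 [-0.47 -0.26 -0.3 ]
0 [-0.43 -0.24  0.2 ]
30 [-0.39 -0.21  0.7 ]
60 [-0.32 -0.17  1.18]
90 [-0.25 -0.12  1.67]
120 [-0.18 -0.09  2.15]
150 [-0.09 -0.04  2.63]
180 [-0.76 -0.55 -2.65]
0.08 0.07988543345803266 tip ahead [0.01322609 0.00995571 0.0085799 ] xy rel [-0.05363597 -0.0130187 ] [0.05152043 0.00777366]
0.044 0.04402104823969901 tip ahead [0.02194644 0.02053838 0.01906277] xy rel [-0.03509125 -0.01341006] [0.03493465 0.00772068]
0 -2.5533931948915986e-05 tip ahead [0.02336456 0.02073993 0.0177971 ] xy rel [-0.01360701 -0.01504608] [0.0114214  0.00820598]
4.1333 [ 0.62120755 -0.03155137  0.26998618] [ 0.19334227 -0.42035716 -0.04136239] [-0.4313374   0.4042358   0.565436    1.67648347 -0.2352687   1.12928845
  0.19888164]
```

Tip reach is 25 mm shut, 22 mm at 44 mm open and 13 mm at 80 mm, as the text says. Now I'll push the wing anticlockwise, watching the force.

Run:
```python
from rig import *; from h import *
a0=23.9-75
pt=lambda deg,z:[*(AX+.030*np.array([np.cos(np.radians(deg)),np.sin(np.radians(deg))])),z]
print("touch",move_l(pt(a0,.169),R(0),.15,until_force=12))
f0=np.array(sense()["wrist_force"]); log=[]
for k in range(25,381,25):
    hit=move_l(pt(a0+k,.169+.003*k/380),R(0),.06,until_force=20)
    s=sense(); log.append((k,np.round(s["wrist_force"]-f0,1).tolist()))
    if hit: print("HIT",k); break
print(log,sense()["time_s"])
im,d=camera("side"); cv2.imwrite("pics/push1.png",cv2.resize(im[120:280,200:380,::-1],(675,600)))
```

```text
touch False
[(25, [-0.3, -1.8, -0.8]), (50, [-0.4, -0.9, -1.1]), (75, [0.1, -0.5, -1.1]), (100, [-0.1, -0.0, -0.8]), (125, [-0.5, -1.1, -1.2]), (150, [-0.3, -1.3, -1.3]), (175, [-0.4, -1.1, -1.4]), (200, [-0.2, -1.4, -1.4]), (225, [0.1, -1.4, -1.0]), (250, [-0.6, -0.8, -0.9]), (275, [0.2, -1.0, -0.9]), (300, [-1.6, -0.4, -0.5]), (325, [-0.7, -0.9, -1.1]), (350, [0.4, -1.4, -0.8]), (375, [0.3, -2.1, -0.3])] 10.4583
```

View pics/push1.png

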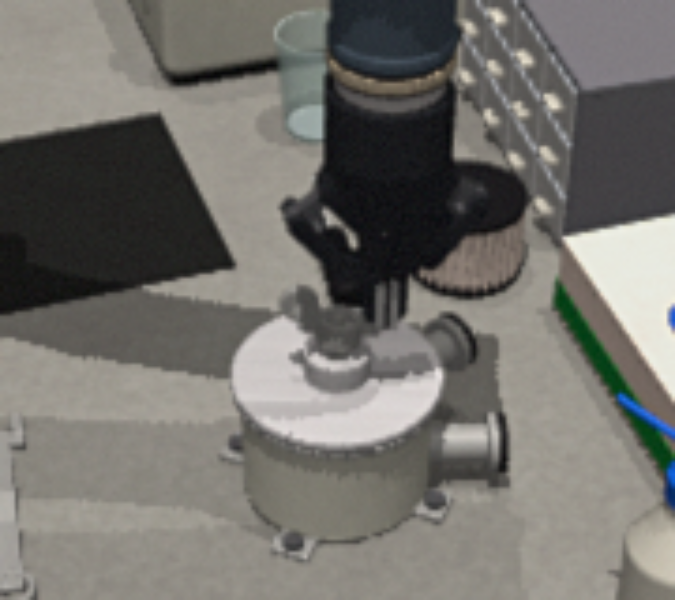

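The closed fingers are at about (385,300), to the right of the nut, and the nut is still on the boss at about (335,330). I'll raise the hand and measure the nut's height and wing angle.

```bash
cat >> h.py <<'E'
def nut(zlo=.131,zhi=.17):
    from rig import camera,camera_params
    for n in("side","top"):
        im,d=camera(n); X=cloud(im,d,camera_params(n)).reshape(-1,3)
        W=X[(np.linalg.norm(X[:,:2]-AX,axis=1)<.05)&(X[:,2]>zlo)&(X[:,2]<zhi)]
        if len(W)<20: print(n,"few");continue
        m=W[:,:2].mean(0);V=np.linalg.svd(W[:,:2]-m)[2][0];pr=(W[:,:2]-m)@V
        print(n,len(W),"top z",np.sort(W[:,2])[-5:].round(4),"ang",np.degrees(np.arctan2(V[1],V[0]))%180,"mid",m+V*(pr.min()+pr.max())/2,"len",np.ptp(pr))
        cv2.imwrite(f"pics/nut_{n}.png",cv2.resize(im[120:280,200:380,::-1],(675,600)))
E
python3 - <<'E'
from rig import *; from h import *
p=sense()["position"].copy() if hasattr(sense()["position"],"copy") else list(sense()["position"])
p[2]=.28; move_l(p,R(0),.2); nut(); print(sense()["time_s"])
E
```

```text
side 300 top z [0.1617 0.1632 0.1632 0.1633 0.1646] ang 172.10552581234748 mid [ 0.60317834 -0.00991356] len 0.0756369710020727
top few
11.3
```

The nut has risen about 8 mm and turned 328°, with its wings at -8°. I'll pinch the wing ends gently, twist about 80° more with the matching rise, then lift while watching the force.

Run:
```python
from rig import *; from h import *
C=[.6026,-.0088]; a=np.radians(-8)
command_gripper(.085,20)
movep([*C,.20],R(a))
print("touch",move_l([*C,.145],R(a),.08,until_force=8))
f0=np.array(sense()["wrist_force"])
command_gripper(.06,20)
s=sense();print("gap",s["finger_gap"],s["gripper_force"],np.round(s["wrist_force"]-f0,1))
z=.145
for k in range(10,81,10):
    z=.145+.008*k/360
    hit=move_l([*C,z],R(a+np.radians(k)),.03,until_force=25)
    s=sense();print(k,hit,np.round(s["wrist_force"]-f0,1),np.round(s["ft_torque"],2))
    if hit: break
print(s["time_s"],s["joint_pos"][6],s["finger_gap"])
im,d=camera("side"); cv2.imwrite("pics/grip1.png",cv2.resize(im[120:280,200:380,::-1],(675,600)))
```

```text
touch False
gap 0.0755512714949251 25.506972670555115 [-0.7  1.2  1.4]
10 False [-2.5  0.8  1.8] [ 0.07 -0.1  -0.  ]
20 False [-0.2  1.   5. ] [ 0.13 -0.06  0.01]
30 False [-1.2  0.9  5.9] [ 0.13 -0.09 -0.05]
40 False [-1.3  1.1  5.3] [ 0.14 -0.02  0.04]
50 False [-1.   0.8  5.5] [0.19 0.02 0.01]
60 False [-1.2  0.3  5.4] [ 0.18  0.03 -0.04]
70 False [-0.6  1.2  6.2] [ 0.25 -0.    0.02]
80 False [-0.8  2.9  6. ] [ 0.28 -0.    0.  ]
16.1833 1.297079826851539 0.07543517749862112
```

View pics/grip1.png

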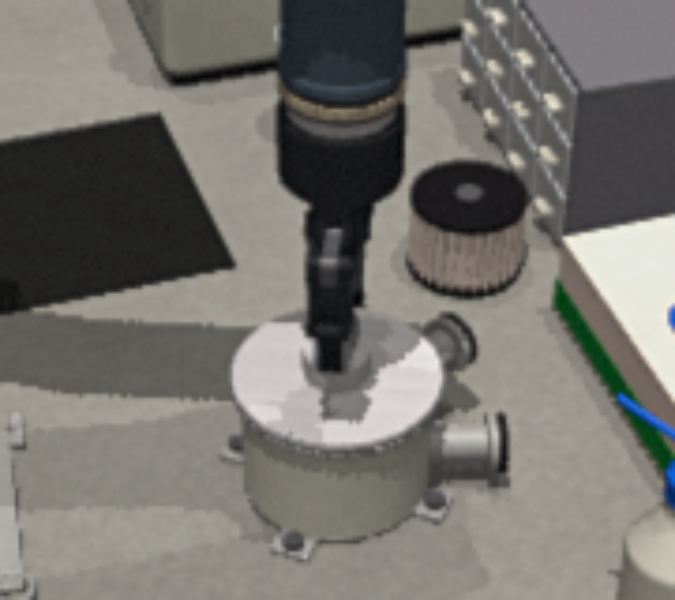

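The forces stay small and the pinch is on the wing ends at about (330,340). Now I'll lift.

Run:
```python
from rig import *; from h import *
s=sense();p=list(s["position"]);print(p)
p1=p[:2]+[p[2]+.012]
hit=move_l(p1,None,.03,until_force=15);print(hit,np.round(sense()["wrist_force"],1))
if not hit:
    command_gripper(.06,40)
    hit=move_l(p[:2]+[p[2]+.09],None,.12,until_force=20); s=sense();print(hit,np.round(s["wrist_force"],1),s["finger_gap"])
im,d=camera("side"); cv2.imwrite("pics/lift1.png",cv2.resize(im[80:280,200:380,::-1],(540,600)))
P=cloud(im,d,camera_params("side")); print(sense()["time_s"])
```

```text
[np.float64(0.6028491290404024), np.float64(-0.008385302667135722), np.float64(0.14711214333955103)]
False [ 0.5  0.7 -1.1]
False [ 0.4 -0.6 -1.5] 0.07503844546233786
17.8583
```

View pics/lift1.png

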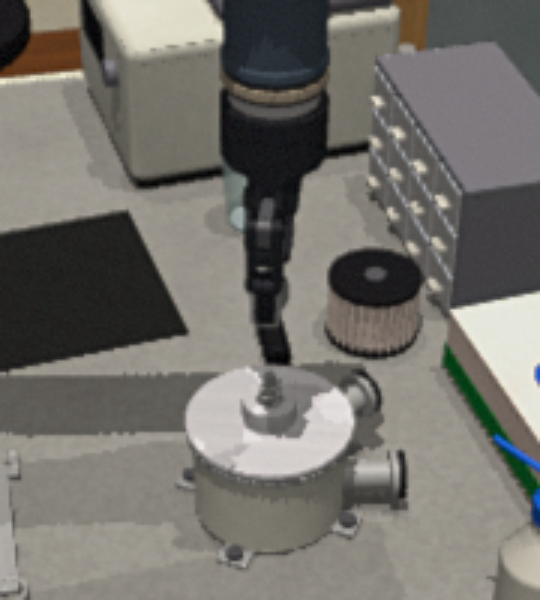

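The stud is bare at (268,385) and the nut is up in the fingers at (280,300), so I'll carry it to the tray.

Run:
```python
from rig import *; from h import *
T=[.4645,-.3045]; a=np.radians(6)
print(inverse_kinematics([*T,.2],R(a)))
movep([*T,.15],R(a))
move_l([*T,.055],None,.15)
hit=move_l([*T,.022],None,.03,until_force=4)
s=sense();print(hit,s["position"],np.round(s["wrist_force"],1),s["finger_gap"])
command_gripper(.085); 
p=list(sense()["position"]); move_l(p[:2]+[.16],None,.2)
im,d=camera("side"); cv2.imwrite("pics/tray1.png",cv2.resize(im[250:410,170:350,::-1],(675,600))); print(sense()["time_s"])
```

```text
[ 0.07635976  0.36223019  0.54481958  1.90755714 -0.23054289  0.93350162
  0.83539954]
True [ 0.46431509 -0.30451879  0.02762015] [-0.   0.6  6.3] 0.07476659261475382
21.9
```

View pics/tray1.png

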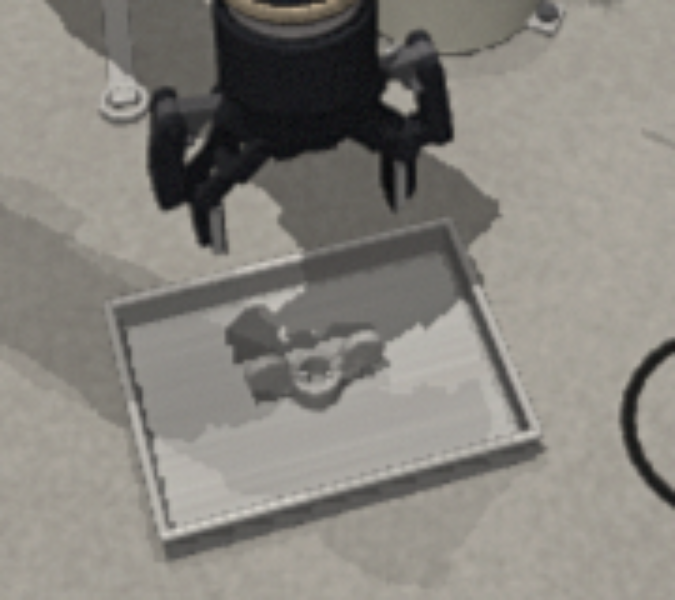

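The nut stands upright near the tray's centre, at about (315,370). Next is the lid: I'll check its position, then grip the boss.

Run:
```python
from rig import *; from h import *
im,d=camera("side"); X=cloud(im,d,camera_params("side")).reshape(-1,3)
L=X[(np.linalg.norm(X[:,:2]-AX,axis=1)<.11)&(X[:,2]>.085)&(X[:,2]<.105)]
c=circ(cv2.convexHull(L[:,:2].astype(np.float32))[:,0]); print("lid",c)
T=X[(np.linalg.norm(X[:,:2]-[.4645,-.3045],axis=1)<.05)&(X[:,2]>.012)&(X[:,2]<.06)];print("nut",T[:,:2].mean(0),T[:,2].max())
C=[.6024,-.0082]
command_gripper(.065,60)
movep([*C,.20],R(0))
print("touch",move_l([*C,.122],None,.1,until_force=8))
f0=np.array(sense()["wrist_force"])
command_gripper(.035,60)
s=sense();print("gap",s["finger_gap"],s["gripper_force"],np.round(s["wrist_force"]-f0,1),s["position"])
if abs(s["finger_gap"]-.044)<.004:
    h=move_l([*C,.134],None,.04,until_force=25);print(h,np.round(sense()["wrist_force"]-f0,1))
    if not h: h=move_l([*C,.225],None,.10,until_force=25);print(h,np.round(sense()["wrist_force"]-f0,1),sense()["finger_gap"])
im,d=camera("side"); cv2.imwrite("pics/lid1.png",cv2.resize(im[80:280,200:380,::-1],(540,600)));print(sense()["time_s"])
```

```text
lid (array([ 0.60394558, -0.00808801]), np.float64(0.06717490313900683))
nut [ 0.46320709 -0.30545691] 0.04452881958159238
touch False
gap 0.04172410888728146 62.54786137025803 [-1.1 -0.9  5.6] [ 0.60298629 -0.00825051  0.12317409]
False [-0.9 -0.3 -4. ]
False [-0.1 -1.3 -2.8] 0.04112105158886904
26.3667
```

View pics/lid1.png

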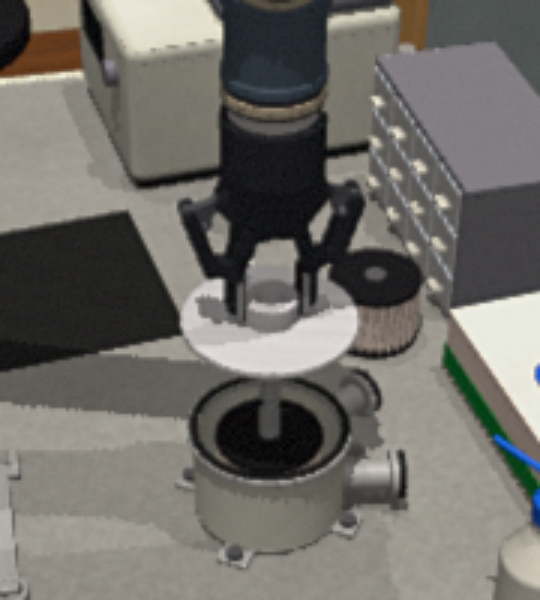

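The lid is up, level and clear of the stud, which now stands at (268,410). I'll carry it to the mat.

Run:
```python
from rig import *; from h import *
M=[.4568,.3280]; a=np.radians(7)
print(np.round(inverse_kinematics([*M,.15],R(a)),2))
movep([*M,.20],R(a))
move_l([*M,.055],None,.12)
hit=move_l([*M,.034],None,.025,until_force=5)
s=sense();print(hit,s["position"],np.round(s["wrist_force"],1),s["finger_gap"])
command_gripper(.085)
p=list(sense()["position"]); move_l(p[:2]+[.2],None,.2)
movep([.45,.05,.3],R(0))
for n in("side","top"):
    im,d=camera(n); X=cloud(im,d,camera_params(n)).reshape(-1,3)
    L=X[(np.linalg.norm(X[:,:2]-M,axis=1)<.1)&(X[:,2]>.0075)&(X[:,2]<.018)]
    if len(L)>50:
        A=np.c_[L[:,:2],np.ones(len(L))]; print(n,"lid",circ(cv2.convexHull(L[:,:2].astype(np.float32))[:,0]),np.median(L[:,2]),"slope",np.linalg.lstsq(A,L[:,2],rcond=None)[0][:2])
    T=X[(np.linalg.norm(X[:,:2]-[.4645,-.3045],axis=1)<.05)&(X[:,2]>.012)&(X[:,2]<.06)];print(" nut",T[:,:2].mean(0),T[:,2].max())
    cv2.imwrite(f"pics/end_{n}.png",im[:,:,::-1])
print(sense()["time_s"])
```

```text
[-1.03  0.43  0.43  1.93 -0.24  0.83 -0.35]
True [0.45662181 0.32793812 0.03817355] [-0.7 -0.9  4.8] 0.041162379435186684
side lid (array([0.45969998, 0.3267593 ]), np.float64(0.09403339594758837)) 0.01083351193122234 slope [-0.00046435 -0.00049914]
 nut [ 0.46338992 -0.30537647] 0.04421509231385756
top lid (array([0.46041517, 0.3279194 ]), np.float64(0.0951997406705548)) 0.010297676150248347 slope [0.00029592 0.00045823]
 nut [ 0.46358953 -0.3024454 ] 0.04368870697360383
32.4667
```

View pics/end_side.png

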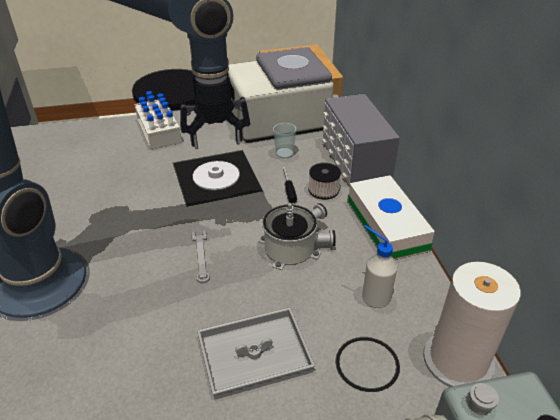

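The lid lies flat and centred on the mat at (217,174), boss up. The nut is in the tray at (255,350), and nothing else has moved. Handing in.

```bash
python3 -c "
from rig import *
print(finish_job())"
```

```text
the job is handed in; nothing more can be done
None
```

I handed the job in at about 32 s: the wing nut stands in the tray, the lid lies flat and boss up near the centre of the mat, and nothing else on the bench looked moved; no verdict came back.

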